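Roll a shaft in its V-blocks until its flat is up, and lock it

ROBOT

A 7-joint arm with a two-finger parallel gripper is mounted at the origin on a cart in front of the work surface, level with it; the furniture and walls round the work are solid. World frame = base frame: x ahead of the robot, y to its left, z up, the work surface at z = 0. Lengths are in m, angles in rad, forces in N, time in s.
With the tool pointing down it reaches from about 0.425 to 0.925 m from the base axis. Payload 6.8 kg.
Tool frame: the origin (TCP) lies on the mounting face of the last link; the fingertips stand 173 mm ahead of it and the grasp point (between the pads) lies 155 mm ahead of it; z points along the fingers, y is the line along which they close (so a half turn about z gives the same grasp; the last joint's range is limited). The gripper opens to 85 mm and grips with 20 to 120 N. Pads are 22 mm wide; open, the fingers measure 114 mm over their backs; the gripper's body (76 mm by 85 mm) begins 54 mm behind the grasp point. The pads swing forward as they close: fully open they stand 13 mm farther back than shut.
Start: joints at [-1.303, 0.477, 0.022, 1.555, -0.011, 1.109, -0.083], TCP at [0.248, 0.628, 0.405] pointing down, gripper open.
Joint ranges: [-2.96, 2.96], [-0.34, 2.1], [-1.41, 1.46], [0.24, 2.44], [-1.37, 4.51], [0.17, 1.92], [-2.96, 2.96]. Speed limits (rad/s): [2.39, 2.39, 3.14, 3.14, 3.14, 3.14, 3.14].

INTERFACE

Orientations are given as a unit quaternion [w, x, y, z].
In Python, from station import bot gives the robot as it stands. The module is installed in compiled form; this text tells all that it offers.
- The arm moves only by the shell command python3 -m pendant 'ROWS' [FORCE]. ROWS is JSON, a list of rows, each a list of 5 numbers: the finger opening in m, from 0 to 0.0854, then the shift along the tool's x, y, z in m, then the turn about the tool's z in degrees. In form: [[jaw, x, y, z, yaw], ...]. A call has 1 to 12 rows; each row shifts and turns the commanded pose from where the row before left it, along the tool's axes as they then stand; what a row does not reach is not made up. A row lasts 1/12 s, in which the tool goes at most 41.7 mm and 7.16 degrees, less where a joint would pass 70% of its speed; a pose out of reach is approached as far as the arm can. A call with a gripper value outside its range is refused whole. The fingers move at their own pace and stop on an object; FORCE is the grip in N (left out, the last holds). Time passes only in rows, so rows that do not move let the fingers close. It gives the time, the measured TCP pose, the force, the opening and the grip force at its end, in the units of the state.
- bot.get_obs(): the state, without advancing time (a new reading comes with each control period).
- bot.read_camera(name): name is "side" or "top" or "wrist"; returns (picture, depth): 480x640x3 uint8, blue, green, red; 480x640 float32, m along the optical axis (not along the pixel's ray), 0 where there is no reading.
- bot.camera_model(name): a dict with "intrinsics" (3x3 intrinsics, pixels), "R" (3x3) and "t" (3): a world point X has camera coordinates R X + t. Camera axes: x right, y down, z forward; pixel columns grow to the right and rows downward; lengths in m; the calibration is good to about 2 mm. A picture is of the moment at which its call begins: read the wrist's pose just before it. camera_model takes no time and is no camera call; for the wrist camera it gives the pose at the moment of the call.
- bot.hand_in(): hands the job in; it is judged then, once.
Trained networks look in the newest picture that a camera, given by its name, has taken for a name from the list of things; names that differ only in an ending like _2 or _b are one class to them, and where a whole thing is asked for, a point or a joint stands for the part that bears it (a point fixed in the world has none). Each returns a list of dicts, best first, with "score" (0 to 1); they miss things now and then, are a little off and sometimes report something else, mostly with a low value. They report only what shows in the picture. A call takes as long as a camera call.
- bot.boxes_of(name, camera): "at" ([column, row] in pixels, amid what is visible of it).
- bot.trace(name, camera): "mask" (480x640 bool, what is visible of it) and "at" ([column, row] in pixels, amid what is visible of it).
- bot.pinpoint(name, camera): "at" ([column, row] in pixels: a listed point, or the origin of a listed thing).
The state is a dict: "t": time; "q": joint angles; "joint_vel": joint speeds; "joint_torque": joint torques, N m; "eef_pos": TCP position; "tool_rot": TCP orientation; "contact_force": force on the tool from outside, world axes, zero at the start; "torque": the same for the moment, N m; "gripper_width": opening from 0.0 (shut) to 1.0 (fully open); "grasp_force": force on a finger pad.
Only numpy, scipy, OpenCV 4.12 (cv2) and the standard library are available. Lean on these libraries where they do the work, as an engineer would, in place of code of your own. Each camera call takes 0.05 s, during which the arm holds its last target. There are 200 camera calls.

TASK

The round steel shaft lying in the two V-blocks has a flat milled on one side. Roll the shaft in its blocks until the flat faces straight up under the locking pin, then push the pin's mushroom head down until the pin's foot is fully home on the flat. Leave the shaft lying in both V-blocks and do not disturb the loose things on the table.

Things in the scene. Friction and masses are not known exactly. Their poses are not given: they have to be found in the camera images.
- fixture: Fixed weld fixture. Origin on the table under the middle of the shaft; z up, y level along the shaft towards the pin (roughly to the robot's left), x across it. Base plate 124 (x) by 146 mm (y -38 to 108), 12 mm thick. Two steel V-blocks, 90 degree V, 84 mm wide, tops at z 74 mm, at y -30 to 0 and 70 to 100.
- guide_top (a point): Top of the fixture's overhanging arm on the axis of the pin, 140 mm above the table, at fixture x 0, y 35. The dark arm (x -20 to 62, y 23 to 47, z 118 to 140) stands on a column 26 by 24 mm at x 36 to 62 on the far side of the shaft. It is fixed.
- shaft: Loose steel shaft, 44 mm diameter, 200 mm long, about 0.77 kg, level in the V-blocks. Origin in its middle on its axis, 80 mm above the table; its y is along it, like the fixture's. Its z is the outward normal of the flat: z up means flat up. The flat is 30 mm wide, 16 mm from the axis, only at y 5 to 65. At the start it is turned 0.95 to pi rad from up, either way.
- free_end (a point): Point on the shaft's axis at shaft y -72 mm, in the middle of its free, fully round end (y -45 to -100), which stands clear of the V-blocks with only the table 58 mm below it: the place to grip it.
- pin (a joint): Travel of the locking pin in m, 0 is up, grows as it is pushed straight down. It has no spring: it slides with about 4 N of friction and stays where it is left. Its flat foot is 20 mm across the shaft; it meets the round of the shaft at 0.004 (too little), the flat at 0.010 (fully home). The head can be pulled up again.
- pin_head (a point): Middle of the top of the pin's black mushroom head, 40 mm diameter, 16 mm high; 174 mm above the table when the pin is up. The point goes down with the pin.
- tape_measure: Loose bystander: yellow tape measure, 62x79x36 mm, origin under its middle.
- paste_tin: Loose bystander: round tin, 69 mm diameter, 44 mm high, origin under its middle.
- soapstone: Loose bystander: white soapstone stick, 12x105x9 mm, along its y, origin under its middle.
- marker: Loose bystander: paint marker, 123 mm long, 17 mm thick, along its y, origin under its middle.

How it is judged:
On the way:
1. the shaft lies in both V-blocks with its flat facing up (within 12 degrees) (angle between shaft's own z axis and vertical below 0.21 rad and z of shaft in the frame of fixture below 0.084 m), for 0.2 s.
At the end, for the whole second after the job is handed in: The shaft lies at rest in both V-blocks (axis within 3 mm of seated height, 4 mm sideways, not shifted lengthwise by more than 18 mm), its flat faces up within 12 degrees, and the locking pin is home on the flat: travel 8 to 11.5 mm (10 mm nominal) (angle between shaft's own z axis and vertical below 0.21 rad and value of joint pin between 0.008 and 0.0115 m and z of shaft in the frame of fixture between 0.077 and 0.083 m and x of shaft in the frame of fixture between -0.004 and 0.004 m and y of shaft in the frame of fixture between -0.018 and 0.018 m and angle between the y axis of shaft and the y axis of fixture, either way round below 0.05 rad and linear speed of shaft below 0.02 m/s); the robot touches nothing.
It fails at once if a loose bystander (tape measure, tin, soapstone, marker) is moved more than 30 mm (distance of any of tape_measure, paste_tin, soapstone, marker from where it was at the start of the episode above 0.03 m).
It also fails if it takes over 56 s, if anything falls off the work surface, if the arm or the gripper's body presses on something with over 40 N, if the wrist force passes 120 N, or if a joint passes its speed limit or range.

## Working session

There is one attempt and no reset: what is moved stays moved. The work goes in short steps, Python scripts to look and compute and a shell command to move; the robot and the scene stay as the last step left them, time stands still between calls to the robot, and variables do not carry over. Pictures are saved under pics/ and viewed, at most 10 in all, crops included, and the job is handed in when it is done.

```bash
mkdir -p pics
cat > h.py <<'E'
import numpy as np,cv2
from station import bot
from scipy.spatial.transform import Rotation as Ro
def world(cam,uv,depth,M=None):
    M=M or bot.camera_model(cam); K=M["intrinsics"];R=np.array(M["R"]);t=np.array(M["t"])
    u,v=uv; z=depth
    return R.T@(np.linalg.inv(K)@np.array([u,v,1.])*z-t)
def onplane(cam,uv,h,M=None):
    M=M or bot.camera_model(cam); K=np.array(M["intrinsics"]);R=np.array(M["R"]);t=np.array(M["t"])
    d=R.T@np.linalg.inv(K)@np.array([uv[0],uv[1],1.]); c=-R.T@t
    return c+d*(h-c[2])/d[2]
E
python3 - <<'E'
from h import *
np.set_printoptions(precision=4,suppress=True)
o=bot.get_obs();print({k:np.round(v,3) for k,v in o.items()})
ims=[]
for c in ["side","top"]:
    p,d=bot.read_camera(c);cv2.imwrite(f"pics/{c}0.png",p);np.save(f"{c}_d.npy",d)
    for n,h in [("pin_head",.174),("free_end",.08),("guide_top",.14),("fixture",0),("shaft",.08),("tape_measure",0),("paste_tin",0),("soapstone",0),("marker",0)]:
        r=bot.pinpoint(n,c)
        if r: print(c,n,np.round(r[0]["at"]),round(r[0]["score"],2),onplane(c,r[0]["at"],h))
E
```

```text
{'t': np.float64(0.0), 'q': array([-1.303,  0.478,  0.022,  1.556, -0.011,  1.109, -0.083]), 'joint_vel': array([ 0.001, -0.001,  0.001, -0.   ,  0.   , -0.001, -0.001]), 'joint_torque': array([  0.   , -59.645,   1.608, -28.12 ,   0.013,   0.009,   0.   ]), 'eef_pos': array([0.248, 0.628, 0.404]), 'tool_rot': array([-0.   ,  0.187,  0.982, -0.001]), 'contact_force': array([ 0.409, -1.147,  0.04 ]), 'torque': array([ 0.036,  0.016, -0.004]), 'grasp_force': np.float64(0.0), 'gripper_width': np.float64(0.999)}
side pin_head [378. 266.] 0.74 [0.5327 0.0575 0.174 ]
side free_end [382. 291.] 0.75 [ 0.5028 -0.0345  0.08  ]
side guide_top [377. 286.] 0.62 [0.532  0.0579 0.14  ]
side fixture [375. 353.] 0.97 [0.5232 0.0312 0.    ]
side shaft [376. 315.] 0.9 [0.5278 0.041  0.08  ]
side tape_measure [356. 262.] 0.72 [ 0.5051 -0.3221  0.    ]
side paste_tin [268. 266.] 0.82 [ 0.7112 -0.3148  0.    ]
side soapstone [285. 333.] 0.7 [ 0.673  -0.0361  0.    ]
side marker [258. 296.] 0.57 [ 0.7284 -0.1721  0.    ]
top pin_head [207. 270.] 0.7 [0.5395 0.0675 0.174 ]
top free_end [268. 284.] 0.73 [ 0.5099 -0.0312  0.08  ]
top guide_top [210. 273.] 0.62 [0.5327 0.0683 0.14  ]
top fixture [242. 274.] 0.7 [0.5305 0.0282 0.    ]
top shaft [234. 278.] 0.94 [0.5219 0.0332 0.08  ]
top tape_measure [406. 282.] 0.7 [ 0.5068 -0.3177  0.    ]
top paste_tin [402. 183.] 0.95 [ 0.7177 -0.3155  0.    ]
top soapstone [270. 205.] 0.53 [ 0.6761 -0.0326  0.    ]
top marker [334. 178.] 0.92 [ 0.731  -0.1694  0.    ]
```

View images.

View pics/side0.png

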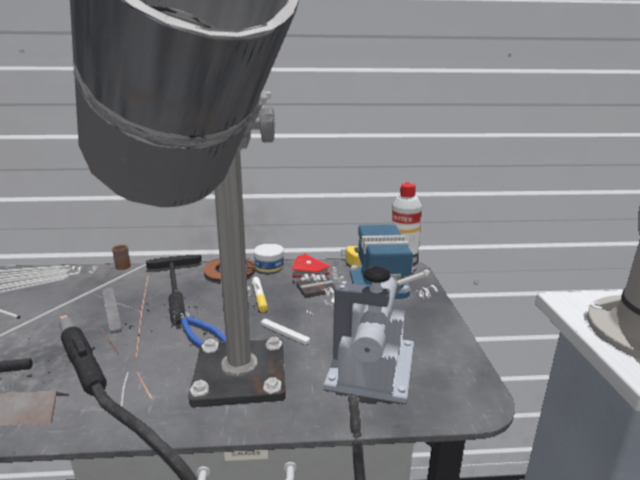

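View pics/top0.png

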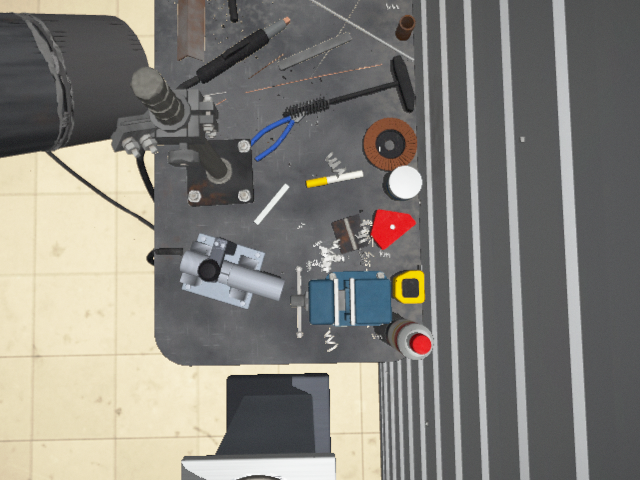

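Run:
```python
from h import *
np.set_printoptions(precision=3,suppress=True,linewidth=200)
for c in ["top","side"]:
    d=np.load(f"{c}_d.npy");M=bot.camera_model(c);K=np.array(M["intrinsics"]);R=np.array(M["R"]);t=np.array(M["t"])
    print(c,"cam at",-R.T@t)
    v,u=np.nonzero(d>0);z=d[v,u]
    P=((np.linalg.inv(K)@np.array([u,v,np.ones_like(u)]))*z).T-t; P=P@R
    np.save(f"{c}_P.npy",P)
    ys=np.arange(.9,-.5,-.1)
    print("cols y",ys)
    for x in np.arange(1.,-.01,-.1):
        print(round(x,1),[ (lambda s: round(float(P[s,2].max()),2) if s.any() else None)((abs(P[:,0]-x)<.05)&(abs(P[:,1]-y)<.05)) for y in ys])
p=cv2.imread("pics/side0.png")[255:405,310:430]
q=cv2.imread("pics/top0.png")[220:320,165:315]
cv2.imwrite("pics/crop.png",np.hstack([cv2.resize(p,(400,500),interpolation=2),cv2.resize(cv2.copyMakeBorder(q,0,25,0,0,0),(400,500*1),interpolation=2)]))
M=bot.camera_model("wrist");print("wrist cam",-np.array(M["R"]).T@M["t"],M["R"])
```

```text
top cam at [ 0.534 -0.106  1.051]
cols y [ 0.9  0.8  0.7  0.6  0.5  0.4  0.3  0.2  0.1  0.  -0.1 -0.2 -0.3 -0.4]
1.0 [-0.78, -0.77, -0.79, -0.79, -0.79, None, None, 0.02, 0.05, 0.06, 0.03, 0.01, 0.05, 0.3]
0.9 [-0.78, -0.78, -0.78, -0.78, -0.78, None, None, 0.46, 0.45, 0.02, 0.03, 0.03, 0.03, 0.47]
0.8 [-0.79, -0.79, -0.78, -0.77, -0.77, None, -0.01, 0.55, 0.52, 0.51, 0.02, 0.03, 0.02, 0.66]
0.7 [-0.78, -0.79, -0.78, -0.78, -0.77, None, -0.12, 0.55, 0.52, 0.52, 0.02, 0.03, 0.05, 0.69]
0.6 [-0.79, -0.78, -0.79, -0.79, -0.78, None, -0.08, 0.03, 0.18, 0.15, 0.02, 0.03, 0.03, 0.68]
0.5 [-0.79, -0.78, -0.79, -0.79, -0.79, None, None, 0.01, 0.18, 0.18, 0.13, 0.12, 0.12, 0.67]
0.4 [-0.79, -0.78, -0.79, -0.79, -0.78, None, None, 0.01, 0.01, 0.01, 0.12, 0.12, 0.2, 0.66]
0.3 [-0.79, -0.78, -0.79, -0.79, -0.78, -0.78, None, 0.0, 0.0, 0.0, 0.0, 0.0, 0.01, 0.61]
0.2 [-0.79, -0.78, -0.79, -0.78, -0.79, -0.79, -0.79, 0.0, 0.0, 0.0, 0.0, 0.0, -0.79, 0.36]
0.1 [-0.79, -0.79, -0.79, -0.79, -0.78, -0.79, -0.79, 0.0, 0.0, 0.02, 0.01, 0.01, -0.78, 0.11]
0.0 [-0.78, -0.79, -0.78, -0.79, -0.79, -0.79, -0.7
[... 528 characters left out ...]
ne, None, None, None, None, None, 0.03, 0.17, 0.14, 0.01, 0.02, 0.02, 0.56]
0.5 [None, None, None, None, None, None, None, 0.01, 0.18, 0.1, 0.12, 0.12, 0.12, 0.56]
0.4 [None, None, None, None, None, None, None, 0.0, 0.0, 0.0, 0.12, 0.12, 0.2, 0.56]
0.3 [None, None, None, None, None, None, None, 0.0, 0.0, 0.0, 0.0, 0.0, 0.0, 0.56]
0.2 [None, None, None, None, None, None, None, -0.0, -0.0, -0.01, -0.02, None, None, 0.56]
0.1 [None, None, None, None, None, None, None, 0.0, 0.02, 0.18, 0.19, 0.0, None, 0.56]
0.0 [None, None, None, None, None, None, None, None, None, 0.17, 0.22, 0.0, None, 0.56]
wrist cam [0.187 0.652 0.374] [[ 0.368  0.93   0.001]
 [ 0.898 -0.355  0.261]
 [ 0.243 -0.096 -0.965]]
```

View pics/crop.png

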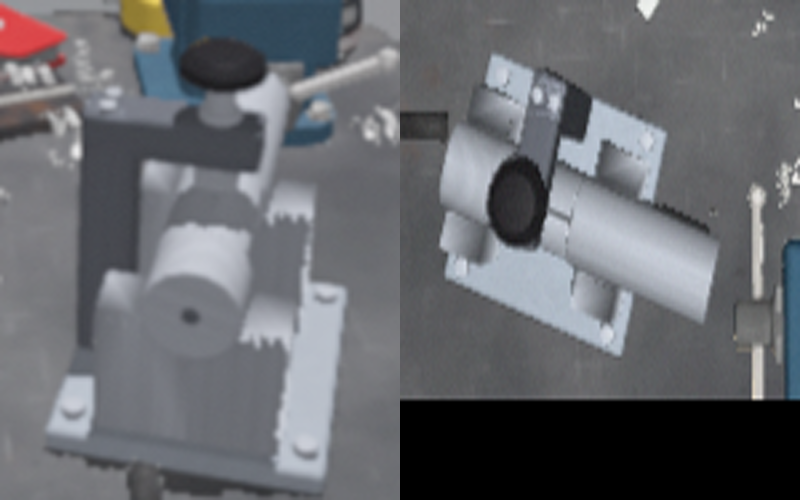

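```bash
python3 -m pendant '[[0.0854,-0.0235,-0.0278,0,0],[0.0854,-0.0235,-0.0278,0,0],[0.0854,-0.0235,-0.0278,0,0],[0.0854,-0.0235,-0.0278,0,0],[0.0854,-0.0235,-0.0278,0,0],[0.0854,-0.0235,-0.0278,0,0],[0.0854,-0.0235,-0.0278,0,0],[0.0854,-0.0235,-0.0278,0,0],[0.0854,-0.0235,-0.0278,0,0],[0,-0.0235,-0.0278,0,0],[0,-0.0235,-0.0278,0,0],[0,-0.0235,-0.0278,0,0]]' && python3 -m pendant '[[0,-0.0235,-0.0278,0,0],[0,-0.0235,-0.0278,0,0],[0,-0.0235,-0.0278,0,0],[0,-0.0235,-0.0278,0,0],[0,-0.0235,-0.0278,0,0],[0,-0.0235,-0.0278,0,-6.5],[0,0,0,0,0]]'
cat > look.py <<'E'
import sys
from h import *
np.set_printoptions(precision=4,suppress=True)
o=bot.get_obs();M=bot.camera_model("wrist");p,d=bot.read_camera("wrist")
cv2.imwrite(f"pics/{sys.argv[1]}.png",p);np.savez(sys.argv[1],d=d,p=p,**{k:np.array(M[k]) for k in M})
print(o["t"],o["eef_pos"],o["tool_rot"],o["contact_force"])
for n,h in [("pin_head",.174),("free_end",.08),("guide_top",.14),("fixture",0),("shaft",.08)]:
    r=bot.pinpoint(n,"wrist")
    if r: print(n,np.round(r[0]["at"]),round(r[0]["score"],2),onplane("wrist",r[0]["at"],h,M))
E
python3 look.py w1
```

```text
t: 2.0
eef_pos: [0.3878, 0.2123, 0.405]
tool_rot: [0.0, 0.187, 0.982, 0.0]
contact_force: [0.6, 0.4, -0.6]
gripper_width: 0.605
grasp_force: 0.0
t: 2.58
eef_pos: [0.4574, 0.0051, 0.4053]
tool_rot: [0.001, 0.138, 0.99, -0.001]
contact_force: [0.0, -0.5, 1.2]
gripper_width: -0.001
grasp_force: 0.0
2.5833 [0.4574 0.0051 0.4053] [ 0.0012  0.1378  0.9905 -0.0007] [ 0.0401 -0.5384  1.1633]
pin_head [464. 359.] 0.69 [0.5389 0.067  0.174 ]
free_end [293. 290.] 0.86 [ 0.5053 -0.035   0.08  ]
guide_top [447. 332.] 0.92 [0.5403 0.0671 0.14  ]
fixture [373. 258.] 0.87 [0.5246 0.0379 0.    ]
shaft [383. 293.] 0.82 [0.5279 0.0351 0.08  ]
```

View pics/w1.png

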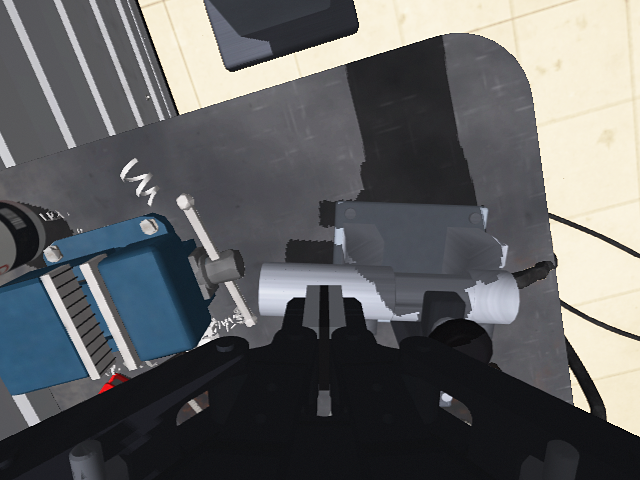

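```bash
cat > cloud.py <<'E'
from h import *
from scipy.optimize import least_squares
def cloud(f):
    a=np.load(f+".npz");d=a["d"];v,u=np.nonzero((d>0)&(d<.6));K=a["intrinsics"]
    return ((np.linalg.inv(K)@np.array([u,v,np.ones_like(u)]))*d[v,u]).T@a["R"]-a["t"]@a["R"],u,v
def loc(P,x0,y0,yaw):
    c,s=np.cos(yaw),np.sin(yaw);dx=P[:,0]-x0;dy=P[:,1]-y0
    return np.c_[c*dx+s*dy,-s*dx+c*dy,P[:,2]]
def fit(P,p0=(0.5285,.033,-.32)):
    def sel(p,tol):
        L=loc(P,p[0],.033,p[1]);r=np.hypot(L[:,0],L[:,2]-p[2])
        return L,r,(abs(r-.022)<tol)&(((L[:,1]>-.099)&(L[:,1]<2e-3))|((L[:,1]>.067)&(L[:,1]<.098)))&(L[:,2]>.076)
    p=np.array([p0[0],p0[2],.08])
    for tol in (.01,.006,.004,.003):
        s=sel(p,tol)[2]
        Q=P[s];p=least_squares(lambda p:np.hypot((lambda L:L[:,0])(loc(Q,p[0],.033,p[1])),Q[:,2]-p[2])-.022,p,loss="soft_l1",f_scale=.001).x
    return p,s.sum()
E
python3 - <<'E'
from cloud import *
np.set_printoptions(precision=4,suppress=True,linewidth=160)
P,u,v=cloud("w1");p,n=fit(P);print(p,n)
L=loc(P,p[0],.033,p[1]);s=np.hypot(L[:,0],L[:,2]-p[2])<.03
Ls=L[s];print("y extent",Ls[(abs(Ls[:,0])<.01)&(Ls[:,2]>.09)][:,1].min(),Ls[:,1].max())
for y in np.arange(-.09,.1,.005):
    q=Ls[abs(Ls[:,1]-y)<.0025]
    if len(q)<5: continue
    th=np.degrees(np.arctan2(q[:,0],q[:,2]-p[2]));r=np.hypot(q[:,0],q[:,2]-p[2])*1e3
    print(round(y,3),[(int(a),round(float(np.median(r[abs(th-a)<5])),1)) for a in range(-110,60,10) if (abs(th-a)<5).sum()>1])
E
```

```text
[ 0.5272 -0.3135  0.0799] 6932
y extent -0.2929766393009989 0.10291652786843708
-0.09 [(-100, 22.0), (-90, 21.8), (-80, 22.0), (-70, 21.9), (-60, 22.2), (-50, 21.7), (-40, 22.1), (-30, 21.6), (-20, 21.7), (-10, 21.8), (0, 21.9), (10, 21.9), (20, 21.6), (30, 22.0), (40, 21.6), (50, 21.7)]
-0.085 [(-110, 22.1), (-100, 21.8), (-90, 21.6), (-80, 21.9), (-70, 22.0), (-60, 22.2), (-50, 22.0), (-40, 22.3), (-30, 21.9), (-20, 21.8), (-10, 21.8), (0, 21.7), (10, 21.9), (20, 21.8), (30, 22.1), (40, 21.6), (50, 21.6)]
-0.08 [(-100, 21.8), (-90, 21.6), (-80, 21.9), (-70, 21.8), (-60, 22.0), (-50, 21.8), (-40, 21.9), (-30, 21.7), (-20, 22.2), (-10, 21.9), (0, 21.6), (10, 21.8), (20, 21.7), (30, 22.1), (40, 21.6), (50, 21.7)]
-0.075 [(-100, 21.9), (-90, 21.7), (-80, 21.9), (-70, 21.6), (-60, 21.9), (-50, 22.1), (-40, 22.2), (-30, 22.2), (-20, 22.1), (-10, 21.9), (0, 21.7), (10, 22.1), (20, 21.9), (30, 22.0)]
-0.07 [(-100, 22.0), (-90, 21.7), (-80, 22.1), (-70, 21.8), (-60, 22.3), (-50, 22.0), (-40, 22.2), (-30, 22.1), (-20, 22.0), (-10, 21.9)]
-0.065 [(-100, 21.9), (-90, 21.8), (-80, 22.1), (-70, 
[... 4595 characters left out ...]
, 22.3), (40, 21.8), (50, 21.9)]
0.085 [(-110, 23.8), (-100, 27.3), (-90, 21.8), (-80, 21.9), (-70, 21.7), (-60, 22.5), (-50, 21.8), (-40, 22.5), (-30, 22.2), (-20, 21.9), (-10, 22.0), (0, 22.1), (10, 22.3), (20, 21.9), (30, 22.1), (40, 21.7), (50, 22.0)]
0.09 [(-110, 24.0), (-100, 26.9), (-90, 21.7), (-80, 21.8), (-70, 21.9), (-60, 22.3), (-50, 22.1), (-40, 22.2), (-30, 22.0), (-20, 22.1), (-10, 22.2), (0, 21.9), (10, 22.0), (20, 21.8), (30, 22.2), (40, 21.9), (50, 22.0)]
0.095 [(-110, 24.2), (-100, 26.8), (-90, 21.7), (-80, 22.1), (-70, 21.9), (-60, 22.2), (-50, 21.7), (-40, 22.1), (-30, 22.0), (-20, 22.2), (-10, 22.3), (0, 22.1), (10, 22.2), (20, 22.1), (30, 22.0), (40, 21.9), (50, 21.8)]
```

```bash
python3 -m pendant '[[0,0,0,0,2.1],[0,-0.024,0.009,0,0],[0,-0.024,0.009,0,0],[0,0,0,0.035,0],[0,0,0,0.035,0],[0,0,0,0.035,0],[0,0,0,0.015,0],[0,0,0,0,0],[0,0,0,0,0]]' 20; python3 -m pendant '[[0,0,0,0.005,0],[0,0,0,0.003,0],[0,0,0,0.001,0],[0,0,0,0,0]]'
```

```text
t: 3.63
eef_pos: [0.5074, 0.0144, 0.2844]
tool_rot: [-0.001, 0.155, 0.988, -0.0]
contact_force: [0.3, -0.3, 0.3]
gripper_width: -0.004
grasp_force: 0.0
t: 3.97
eef_pos: [0.508, 0.0123, 0.2771]
tool_rot: [0.001, 0.156, 0.988, -0.0]
contact_force: [-0.2, -5.5, 1.5]
gripper_width: 0.004
grasp_force: 0.0
```

```bash
python3 -m pendant '[[0,0,0,-0.005,0],[0,0,-0.005,0,0],[0,0,-0.004,0,0],[0,0,0,0,0],[0,0,0,0,0]]'; python3 -m pendant '[[0,0,0,0.004,0],[0,0,0,0.001,0],[0,0,0,0.001,0],[0,0,0,0,0]]'; python3 -m pendant '[[0,0,0,0.001,0],[0,0,0,0,0]]';python3 -m pendant '[[0,0,0,0.001,0],[0,0,0,0,0]]'
```

```text
t: 4.38
eef_pos: [0.5047, 0.0048, 0.2809]
tool_rot: [0.0, 0.156, 0.988, 0.0]
contact_force: [0.8, -0.5, -0.5]
gripper_width: 0.001
grasp_force: 0.0
t: 4.72
eef_pos: [0.5048, 0.0052, 0.2747]
tool_rot: [-0.0, 0.155, 0.988, 0.0]
contact_force: [-1.3, 0.0, 5.3]
gripper_width: -0.0
grasp_force: 2.6
t: 4.88
eef_pos: [0.5049, 0.0051, 0.2744]
tool_rot: [-0.0, 0.155, 0.988, 0.0]
contact_force: [-4.8, 1.0, 13.9]
gripper_width: 0.0
grasp_force: 6.8
t: 5.05
eef_pos: [0.5049, 0.005, 0.2741]
tool_rot: [-0.0, 0.155, 0.988, 0.001]
contact_force: [-7.9, 0.7, 20.9]
gripper_width: 0.002
grasp_force: 11.4
```

```bash
python3 -m pendant '[[0,-0.002,0,0,0],[0,-0.002,0,0,0],[0,-0.002,0,0,0],[0,-0.002,0,0,0],[0,0,0,0,0]]'
python3 - <<'E'
from h import *
import subprocess
subprocess.run(["python3","look.py","w2"])
from cloud import *
P,u,v=cloud("w2");p,n=fit(P);print(p,n)
L=loc(P,p[0],.033,p[1]);th=np.degrees(np.arctan2(L[:,0],L[:,2]-p[2]));r=np.hypot(L[:,0],L[:,2]-p[2])
for a in range(-120,60,10):
    s=(L[:,1]>.01)&(L[:,1]<.06)&(r<.026)&(abs(th-a)<5)
    if s.sum()>5: print(a,s.sum(),np.median(r[s])*1e3)
E
```

```text
t: 5.47
eef_pos: [0.5082, 0.0036, 0.2736]
tool_rot: [-0.008, 0.155, 0.988, 0.001]
contact_force: [-27.8, 4.5, 44.3]
gripper_width: 0.001
grasp_force: 24.6
5.4667 [0.5082 0.0036 0.2736] [-0.0078  0.155   0.9879  0.0009] [-27.7772   4.489   44.2994]
pin_head [376. 259.] 0.61 [0.4686 0.0265 0.174 ]
free_end [248. 309.] 0.92 [ 0.505  -0.0318  0.08  ]
guide_top [552. 393.] 0.89 [0.538  0.0678 0.14  ]
fixture [375. 259.] 0.8 [0.5265 0.0331 0.    ]
shaft [400. 312.] 0.89 [0.5279 0.0337 0.08  ]
[ 0.52725725 -0.29374401  0.07993879] 20620
-120 40 16.49492040395085
-110 68 15.832961575630446
-100 49 15.996119435162068
-90 74 16.17871519812959
-80 80 17.54735800229183
-70 100 19.603808562204794
-60 476 22.211287844583815
-50 1002 22.49580502174315
-40 1157 22.61948224582153
-30 1144 22.650311722173466
-20 518 22.603245322125805
-10 448 22.595120943302703
0 413 22.65701608968459
10 282 22.52685800238168
20 140 22.534457999180614
30 31 22.569311291911923
```

```bash
python3 -m pendant '[[0,0,0,-0.005,0],[0,0,0,-0.003,0],[0,0,0,0,0],[0,0,0,0,0]]';  python3 -m pendant '[[0,0,0,0.004,0],[0,0,0,0.002,0],[0,0,0,0,0],[0,0,0,0,0]]'
python3 - <<'E'
import cv2
p=cv2.imread("pics/w2.png");cv2.imwrite("pics/w2c.png",cv2.resize(p[230:430,200:500],(780,520),interpolation=2))
E
```

```text
t: 6.1
eef_pos: [0.5127, 0.0026, 0.2806]
tool_rot: [0.0, 0.155, 0.988, 0.0]
contact_force: [-0.4, 0.1, -0.6]
gripper_width: 0.002
grasp_force: 0.0
t: 6.43
eef_pos: [0.5128, 0.0024, 0.2751]
tool_rot: [0.0, 0.156, 0.988, 0.0]
contact_force: [-3.5, 0.4, 12.5]
gripper_width: 0.0
grasp_force: 6.2
```

View pics/w2c.png

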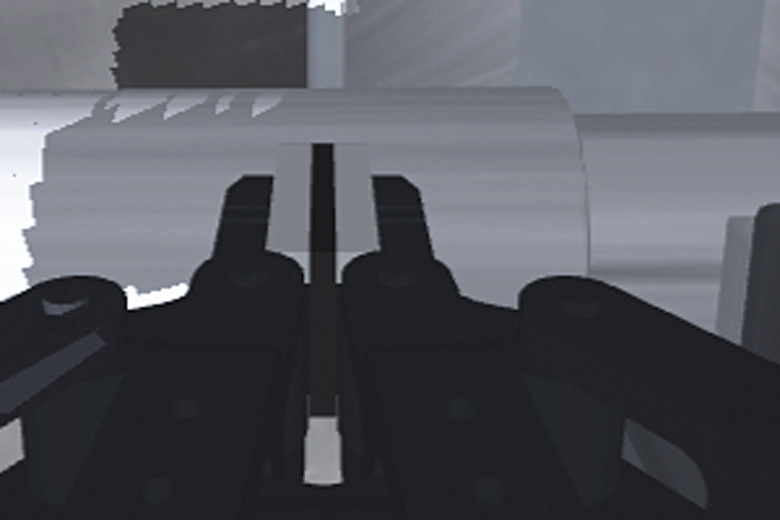

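```bash
cat > ang.py <<'E'
import sys,subprocess
from cloud import *
f=sys.argv[1];o=bot.get_obs();M=bot.camera_model("wrist");p_,d=bot.read_camera("wrist");np.savez(f,d=d,p=p_,**{k:np.array(M[k]) for k in M});cv2.imwrite(f"pics/{f}.png",p_)
P,u,v=cloud(f);P=P[(abs(P[:,0]-.53)<.15)&(abs(P[:,1]-.04)<.16)]
p,n=fit(P);x0,yaw,zc=.5272,-.3135,.0799
e=o["eef_pos"];l=loc(e[None],x0,.033,yaw)[0];print("t",o["t"],"fit",p.round(4),n,"tcp fix mm",(l*1e3).round(1))
L=loc(P,x0,.033,yaw);X,Z=L[:,0],L[:,2]-zc;r=np.hypot(X,Z)
s=(r<.0245)&(r>.014)&(L[:,1]>.01)&(L[:,1]<.06);X,Z=X[s],Z[s]
th=np.arctan2(X,Z);r=r[s]
def res(n):
    dl=(th-n+np.pi)%(2*np.pi)-np.pi;c=np.cos(dl);m=np.where((abs(dl)<.756),.016/np.maximum(c,.5),.022)
    return np.minimum(abs(r-m),.003).sum()
ns=np.radians(np.arange(-180,180,1));c=[res(n) for n in ns];i=int(np.argmin(c));print("flat deg",np.degrees(ns[i]).round(),"cost",c[i]/len(r),"seen",(r<.0205).sum())
E
python3 -m pendant '[[0,-0.002,0,0,0],[0,-0.002,0,0,0],[0,-0.002,0,0,0],[0,-0.002,0,0,0],[0,0,0,0,0]]'; python3 ang.py w3
```

```text
t: 6.85
eef_pos: [0.517, 0.0007, 0.2752]
tool_rot: [-0.006, 0.155, 0.988, 0.001]
contact_force: [-21.0, 4.0, 35.6]
gripper_width: -0.002
grasp_force: 17.9
t 6.85 fit [ 0.5274 -0.2904  0.0801] 24932 tcp fix mm [  0.3 -33.9 275.2]
flat deg -102.0 cost 0.0009538191086669024 seen 589
```

```bash
python3 -m pendant '[[0,-0.001,0,-0.001,0],[0,-0.001,0,-0.001,0],[0,0,0,0,0]]';python3 -m pendant '[[0,-0.002,0,-0.0005,0],[0,-0.002,0,-0.0005,0],[0,0,0,0,0]]'; python3 ang.py w4
```

```text
t: 7.15
eef_pos: [0.5222, -0.0006, 0.2764]
tool_rot: [0.0, 0.155, 0.988, -0.0]
contact_force: [0.1, -0.2, 0.5]
gripper_width: 0.003
grasp_force: 0.0
t: 7.4
eef_pos: [0.5263, -0.0019, 0.2775]
tool_rot: [0.0, 0.155, 0.988, -0.0]
contact_force: [-0.5, -0.3, -0.3]
gripper_width: -0.001
grasp_force: 0.0
t 7.4 fit [ 0.5272 -0.314   0.0799] 26540 tcp fix mm [  9.9 -33.5 277.5]
flat deg -102.0 cost 0.0004743143369036982 seen 55
```

```bash
python3 -m pendant '[[0,0,0,-0.004,0],[0,0.010,0.003,0,0],[0,0.009,0,0,0],[0,0,0,0.005,0],[0,0,0,0.0015,0],[0,0,0,0,0]]';python3 -m pendant '[[0,-0.002,0,0,0],[0,-0.003,0,0,0],[0,-0.003,0,0,0],[0,0,0,0,0]]';python3 -m pendant '[[0,-0.002,0,0,0],[0,-0.002,0,0,0],[0,0,0,0,0]]'; python3 -m pendant '[[0,-0.002,0,0,0],[0,-0.002,0,0,0],[0,0,0,0,0]]';python3 ang.py w5
```

```text
t: 7.95
eef_pos: [0.5076, 0.0075, 0.2749]
tool_rot: [-0.001, 0.155, 0.988, 0.0]
contact_force: [-5.4, 3.1, 6.1]
gripper_width: -0.001
grasp_force: 3.3
t: 8.28
eef_pos: [0.5127, 0.0056, 0.2756]
tool_rot: [-0.007, 0.155, 0.988, 0.001]
contact_force: [-22.1, 5.9, 34.1]
gripper_width: 0.001
grasp_force: 17.2
t: 8.53
eef_pos: [0.5156, 0.0045, 0.2763]
tool_rot: [-0.008, 0.155, 0.988, 0.001]
contact_force: [-29.9, 5.6, 46.8]
gripper_width: -0.0
grasp_force: 23.5
t: 8.78
eef_pos: [0.5223, 0.0025, 0.2765]
tool_rot: [-0.002, 0.155, 0.988, 0.001]
contact_force: [0.9, -0.3, -0.2]
gripper_width: -0.002
grasp_force: 0.0
t 8.7833 fit [ 0.5272 -0.3136  0.0799] 26920 tcp fix mm [  4.8 -30.5 276.5]
flat deg -97.0 cost 0.00041897701893101123 seen 944
```

```bash
python3 -m pendant '[[0,0,0,-0.004,0],[0,0.008,0.001,0,0],[0,0.007,0,0,0],[0,0,0,0.005,0],[0,0,0,0.001,0],[0,0,0,0,0]]';python3 -m pendant '[[0,-0.001,0,0.0005,0],[0,-0.001,0,0,0],[0,-0.001,0,-0.0002,0]]';python3 -m pendant '[[0,-0.001,0,-0.0003,0],[0,-0.001,0,-0.0003,0]]'; python3 -m pendant '[[0,-0.001,0,-0.0003,0],[0,-0.001,0,-0.0003,0]]';python3 ang.py w6
```

```text
t: 9.33
eef_pos: [0.5089, 0.0076, 0.2744]
tool_rot: [-0.002, 0.155, 0.988, 0.001]
contact_force: [-11.4, 0.8, 28.1]
gripper_width: 0.001
grasp_force: 14.5
t: 9.58
eef_pos: [0.5102, 0.007, 0.2742]
tool_rot: [-0.004, 0.155, 0.988, 0.001]
contact_force: [-21.7, 2.1, 40.4]
gripper_width: -0.0
grasp_force: 21.0
t: 9.75
eef_pos: [0.511, 0.0067, 0.2743]
tool_rot: [-0.006, 0.155, 0.988, 0.001]
contact_force: [-22.5, 4.4, 41.8]
gripper_width: -0.001
grasp_force: 21.0
t: 9.92
eef_pos: [0.5125, 0.0062, 0.2749]
tool_rot: [-0.007, 0.155, 0.988, 0.001]
contact_force: [-25.9, 4.7, 44.8]
gripper_width: 0.004
grasp_force: 22.5
t 9.9167 fit [ 0.5275 -0.2843  0.0804] 23226 tcp fix mm [ -5.7 -30.1 274.9]
flat deg -95.0 cost 0.001040938214927814 seen 1521
```

```bash
python3 -m pendant '[[0,0,0,-0.006,0],[0,-0.008,0,0,0],[0,-0.008,0,0,0],[0,0,0,0,0],[0,0,0,0,0]]'; python3 ang.py w7
```

```text
t: 10.38
eef_pos: [0.5322, 0.0003, 0.2795]
tool_rot: [-0.0, 0.156, 0.988, -0.0]
contact_force: [-1.0, 0.1, -0.1]
gripper_width: -0.002
grasp_force: 0.0
t 10.3833 fit [ 0.5271 -0.3139  0.0798] 27666 tcp fix mm [ 14.8 -29.6 279.5]
flat deg -96.0 cost 0.0004238455161447826 seen 609
```

```bash
python3 -m pendant '[[0,0,0,0.004,0],[0,0,0,0.0015,0],[0,0,0,0,0]]'; python3 -m pendant '[[0,0,0,0.0015,0],[0,0,0,0,0]]';python3 -m pendant '[[0,-0.002,0,0.001,0],[0,-0.002,0,0.001,0],[0,0,0,0,0]]'; python3 ang.py w8
```

```text
t: 10.68
eef_pos: [0.5315, 0.0005, 0.2742]
tool_rot: [-0.0, 0.155, 0.988, -0.0]
contact_force: [-0.3, 0.3, 2.5]
gripper_width: -0.002
grasp_force: 0.7
t: 10.85
eef_pos: [0.5317, 0.0004, 0.2737]
tool_rot: [-0.0, 0.155, 0.988, 0.0]
contact_force: [-2.8, -0.2, 11.0]
gripper_width: 0.006
grasp_force: 4.4
t: 11.1
eef_pos: [0.5361, -0.0009, 0.2716]
tool_rot: [0.001, 0.155, 0.988, 0.0]
contact_force: [-0.1, -0.2, 4.5]
gripper_width: -0.001
grasp_force: 2.0
t 11.1 fit [ 0.5271 -0.3137  0.0798] 29738 tcp fix mm [ 19.  -29.5 271.6]
flat deg -96.0 cost 0.00042534564809852937 seen 622
```

```bash
python3 -m pendant '[[0,0.0015,0,0.0015,0],[0,0,0,0.001,0],[0,0,0,0,0]]'; python3 -m pendant '[[0,-0.001,0,0.001,0],[0,-0.001,0,0.001,0]]'; python3 -m pendant '[[0,-0.001,0,0.001,0],[0,-0.001,0,0.001,0]]'; python3 -m pendant '[[0,-0.001,0,0.001,0],[0,-0.001,0,0.001,0]]'; python3 ang.py w9
```

```text
t: 11.4
eef_pos: [0.536, -0.0011, 0.2708]
tool_rot: [0.003, 0.156, 0.988, 0.001]
contact_force: [1.1, -2.1, 15.7]
gripper_width: -0.002
grasp_force: 6.2
t: 11.57
eef_pos: [0.5382, -0.0016, 0.269]
tool_rot: [0.004, 0.156, 0.988, 0.001]
contact_force: [3.3, -2.0, 15.9]
gripper_width: 0.003
grasp_force: 6.1
t: 11.73
eef_pos: [0.5403, -0.0022, 0.267]
tool_rot: [0.004, 0.156, 0.988, 0.001]
contact_force: [3.3, -3.1, 14.6]
gripper_width: -0.001
grasp_force: 5.3
t: 11.9
eef_pos: [0.5422, -0.0027, 0.2648]
tool_rot: [0.004, 0.156, 0.988, 0.001]
contact_force: [3.2, -1.9, 11.3]
gripper_width: -0.001
grasp_force: 5.0
t 11.9 fit [ 0.5271 -0.314   0.0797] 32033 tcp fix mm [ 25.3 -29.3 264.8]
flat deg -96.0 cost 0.0004267170946841338 seen 468
```

Run:
```python
import numpy as np
s=2**-.5
# shaft force: contact at theta; both walls slipping clockwise; unknown N1,N2,T given N=1,W
for W in (0,.3,1.):
  for m in (.2,.3,.35,.4,.45,.5,.6):
    out=[]
    for th in range(-40,95,5):
        a=np.radians(th);n=np.array([-np.sin(a),-np.cos(a)]);t=np.array([np.cos(a),-np.sin(a)])
        # N1*( -s,s)+mN1*(s,s) + N2*(s,s)+m N2*(s,-s) + T t = -n + (0,W);  T=m(N1+N2)
        A=np.array([[-s+m*s,s+m*s,t[0]],[s+m*s,s-m*s,t[1]],[m,m,-1]])
        N1,N2,T=np.linalg.solve(A,[-n[0],-n[1]+W,0])
        if N1>=0 and N2>=0 and T>0: out.append((round(T,2),th))
    print(W,m,sorted(out)[:3])
```

```text
0 0.2 [(np.float64(0.21), -20), (np.float64(0.21), 65), (np.float64(0.22), -15)]
0 0.3 [(np.float64(0.31), -10), (np.float64(0.33), -5), (np.float64(0.33), 75)]
0 0.35 [(np.float64(0.36), -5), (np.float64(0.38), 0), (np.float64(0.39), 80)]
0 0.4 [(np.float64(0.41), 0), (np.float64(0.44), 5), (np.float64(0.45), 85)]
0 0.45 [(np.float64(0.46), 5), (np.float64(0.49), 10), (np.float64(0.51), 90)]
0 0.5 [(np.float64(0.51), 10), (np.float64(0.55), 15), (np.float64(0.59), 20)]
0 0.6 [(np.float64(0.63), 20), (np.float64(0.67), 25), (np.float64(0.72), 30)]
0.3 0.2 [(np.float64(0.25), 80), (np.float64(0.26), -25), (np.float64(0.27), 75)]
0.3 0.3 [(np.float64(0.38), -15), (np.float64(0.38), 90), (np.float64(0.41), -10)]
0.3 0.35 [(np.float64(0.47), -5), (np.float64(0.5), 0), (np.float64(0.51), 90)]
0.3 0.4 [(np.float64(0.53), 0), (np.float64(0.56), 5), (np.float64(0.6), 10)]
0.3 0.45 [(np.float64(0.59), 5), (np.float64(0.63), 10), (np.float64(0.67), 15)]
0.3 0.5 [(np.float64(0.7), 15), (np.float64(0.74), 20), (np.float64(0.79), 25)]
0.3 0.6 [(np.float64(0.85), 25), (np.float64(0.9), 30), (np.float64(0.96), 35)]
1.0 0.2 [(np.float64(0.37), -40), (np.float64(0.39), -35), (np.float64(0.41), -30)]
1.0 0.3 [(np.float64(0.58), -20), (np.float64(0.61), -15), (np.float64(0.64), -10)]
1.0 0.35 [(np.float64(0.69), -10), (np.float64(0.73), -5), (np.float64(0.76), 0)]
1.0 0.4 [(np.float64(0.82), 0), (np.float64(0.86), 5), (np.float64(0.9), 10)]
1.0 0.45 [(np.float64(0.96), 10), (np.float64(1.01), 15), (np.float64(1.06), 20)]
1.0 0.5 [(np.float64(1.11), 20), (np.float64(1.18), 25), (np.float64(1.24), 30)]
1.0 0.6 [(np.float64(1.42), 35), (np.float64(1.52), 40), (np.float64(1.61), 45)]
```

```bash
python3 -m pendant '[[0,0,0,-0.012,0],[0,0.008,0.001,0,0],[0,0.008,0.001,0,0],[0,0,0,0,0],[0,0,0,0,0]]'; python3 -m pendant '[[0,0,0,0.002,0],[0,0,0,0,0]]'
```

```text
t: 12.37
eef_pos: [0.5245, 0.0046, 0.2752]
tool_rot: [0.0, 0.155, 0.988, 0.0]
contact_force: [-1.5, -3.4, 10.6]
gripper_width: 0.0
grasp_force: 4.0
t: 12.53
eef_pos: [0.5248, 0.0043, 0.2748]
tool_rot: [0.0, 0.156, 0.988, 0.001]
contact_force: [-6.3, -2.6, 29.6]
gripper_width: -0.001
grasp_force: 14.0
```

```bash
python3 -m pendant '[[0,0,0,0.002,0],[0,-0.002,0,0,0],[0,-0.002,0,0.0,0]]'; python3 -m pendant '[[0,-0.002,0,0,0],[0,-0.002,0,0,0]]'; python3 -m pendant '[[0,-0.002,0,0,0],[0,-0.002,0,0,0]]'; python3 ang.py w10
```

```text
t: 12.78
eef_pos: [0.5266, 0.0033, 0.2741]
tool_rot: [-0.004, 0.156, 0.988, 0.001]
contact_force: [-27.1, -0.0, 63.8]
gripper_width: 0.002
grasp_force: 31.1
t: 12.95
eef_pos: [0.5291, 0.0025, 0.2739]
tool_rot: [-0.005, 0.155, 0.988, 0.001]
contact_force: [-25.6, -0.3, 56.1]
gripper_width: -0.003
grasp_force: 25.4
t: 13.12
eef_pos: [0.535, 0.0011, 0.2726]
tool_rot: [-0.001, 0.155, 0.988, 0.001]
contact_force: [-2.0, -2.4, 10.0]
gripper_width: 0.002
grasp_force: 2.9
t 13.1167 fit [ 0.527  -0.3089  0.0797] 29370 tcp fix mm [ 17.2 -28.  272.6]
flat deg -76.0 cost 0.0004687391185865374 seen 2886
```

```bash
python3 -m pendant '[[0,0,0,-0.007,0],[0,0.006,0,0,0],[0,0.006,0,0,0],[0,0,0,0.003,0],[0,0,0,0.002,0],[0,0,0,0.002,0],[0,0,0,0,0]]'; python3 -m pendant '[[0,-0.002,0,0,0],[0,-0.002,0,0.0,0]]'; python3 -m pendant '[[0,-0.002,0,0,0],[0,-0.002,0,0,0]]'; python3 -m pendant '[[0,-0.002,0,0,0],[0,-0.002,0,0,0]]'; python3 ang.py w11
```

```text
t: 13.75
eef_pos: [0.5238, 0.0048, 0.2744]
tool_rot: [-0.003, 0.156, 0.988, 0.002]
contact_force: [-22.0, 1.0, 60.9]
gripper_width: -0.001
grasp_force: 30.1
t: 13.92
eef_pos: [0.5255, 0.0042, 0.2742]
tool_rot: [-0.006, 0.155, 0.988, 0.002]
contact_force: [-36.8, 4.7, 77.7]
gripper_width: -0.0
grasp_force: 38.1
t: 14.08
eef_pos: [0.5273, 0.0036, 0.2742]
tool_rot: [-0.01, 0.155, 0.988, 0.002]
contact_force: [-43.9, 6.4, 86.4]
gripper_width: -0.0
grasp_force: 41.8
t: 14.25
eef_pos: [0.5306, 0.0024, 0.2743]
tool_rot: [-0.01, 0.155, 0.988, 0.002]
contact_force: [-42.5, 6.4, 82.8]
gripper_width: 0.001
grasp_force: 38.8
t 14.25 fit [ 0.5273 -0.2842  0.08  ] 27697 tcp fix mm [ 12.7 -28.  274.3]
flat deg -67.0 cost 0.0009734921474041419 seen 3673
```

Rolling works; I'll continue this stroke with the load eased slightly.

```bash
python3 -m pendant '[[0,-0.002,0,0.0,0],[0,-0.002,0,0,0]]'; python3 -m pendant '[[0,-0.002,0,0,0],[0,0,0,0,0]]'; python3 ang.py w12; python3 -m pendant '[[0,0,0,-0.007,0],[0,0.006,0,0,0],[0,0.006,0,0,0],[0,0.002,0,0.003,0],[0,0,0,0.002,0],[0,0,0,0.0015,0],[0,0,0,0,0]]'
```

```text
t: 14.47
eef_pos: [0.5395, 0.0001, 0.2712]
tool_rot: [-0.0, 0.155, 0.988, 0.0]
contact_force: [0.8, -0.2, -0.1]
gripper_width: 0.003
grasp_force: 0.0
t: 14.63
eef_pos: [0.5422, -0.0006, 0.2699]
tool_rot: [-0.0, 0.155, 0.988, -0.0]
contact_force: [0.1, -0.5, 0.8]
gripper_width: 0.002
grasp_force: 0.0
t 14.6333 fit [ 0.5271 -0.3144  0.0798] 30305 tcp fix mm [ 24.6 -27.3 269.9]
flat deg -59.0 cost 0.0004386257905120373 seen 3689
t: 15.27
eef_pos: [0.5288, 0.0031, 0.2741]
tool_rot: [-0.0, 0.156, 0.988, 0.001]
contact_force: [-12.9, -0.5, 38.1]
gripper_width: -0.002
grasp_force: 16.5
```

```bash
python3 -m pendant '[[0,0.002,0,0.001,0],[0,-0.002,0,0.001,0],[0,-0.002,0,0,0],[0,-0.002,0,0,0]]'; python3 -m pendant '[[0,-0.002,0,0,0],[0,-0.002,0,0,0]]'; python3 -m pendant '[[0,-0.002,0,0,0],[0,-0.002,0,0,0]]'; python3 ang.py w13
```

```text
t: 15.6
eef_pos: [0.5332, 0.0017, 0.2729]
tool_rot: [0.001, 0.156, 0.988, 0.001]
contact_force: [-2.6, -3.3, 16.7]
gripper_width: 0.001
grasp_force: 4.9
t: 15.77
eef_pos: [0.5374, 0.0004, 0.2709]
tool_rot: [0.002, 0.156, 0.988, 0.001]
contact_force: [0.4, -0.4, 6.1]
gripper_width: -0.001
grasp_force: 2.2
t: 15.93
eef_pos: [0.5403, -0.0002, 0.2692]
tool_rot: [0.0, 0.155, 0.988, 0.0]
contact_force: [-0.1, -0.6, 0.4]
gripper_width: -0.002
grasp_force: 0.0
t 15.9333 fit [ 0.5271 -0.3139  0.0798] 30499 tcp fix mm [ 22.7 -27.5 269.2]
flat deg -58.0 cost 0.0004530827594497326 seen 3870
```

```bash
python3 -m pendant '[[0,0,0,-0.009,0],[0,0.009,0,0,0],[0,0.009,0,0,0],[0,0,0,0.004,0],[0,0,0,0.002,0],[0,0,0,0.002,0],[0,0,0,0,0]]'; python3 -m pendant '[[0,-0.002,0,0,0],[0,-0.002,0,0,0],[0,-0.002,0,0,0],[0,-0.002,0,0,0]]'; python3 -m pendant '[[0,-0.002,0,0,0],[0,-0.002,0,0,0]]'; python3 -m pendant '[[0,-0.002,0,0,0],[0,-0.002,0,0,0],[0,0,0,0,0]]'; python3 ang.py w14
```

```text
t: 16.57
eef_pos: [0.5219, 0.0053, 0.2745]
tool_rot: [-0.002, 0.156, 0.988, 0.002]
contact_force: [-24.7, 1.7, 62.6]
gripper_width: -0.004
grasp_force: 31.6
t: 16.9
eef_pos: [0.5255, 0.004, 0.2741]
tool_rot: [-0.009, 0.155, 0.988, 0.002]
contact_force: [-45.0, 6.9, 88.2]
gripper_width: 0.003
grasp_force: 42.9
t: 17.07
eef_pos: [0.5283, 0.003, 0.2743]
tool_rot: [-0.011, 0.155, 0.988, 0.002]
contact_force: [-48.8, 6.5, 94.8]
gripper_width: -0.002
grasp_force: 45.7
t: 17.32
eef_pos: [0.5378, 0.0004, 0.2717]
tool_rot: [0.001, 0.155, 0.988, 0.001]
contact_force: [0.2, -0.7, 2.6]
gripper_width: 0.003
grasp_force: 0.0
t 17.3167 fit [ 0.5271 -0.3139  0.0798] 29709 tcp fix mm [ 20.1 -27.7 271.7]
flat deg -40.0 cost 0.0005248639705218889 seen 4391
```

```bash
python3 -m pendant '[[0,0,0,-0.008,0],[0,0.008,0,0,0],[0,0.008,0,0,0],[0,0,0,0.004,0],[0,0,0,0.002,0],[0,0,0,0.0015,0],[0,0,0,0,0]]'; python3 -m pendant '[[0,-0.002,0,0,0],[0,-0.002,0,0,0],[0,-0.002,0,0,0],[0,-0.002,0,0,0]]'; python3 -m pendant '[[0,-0.002,0,0,0],[0,-0.002,0,0,0]]'; python3 -m pendant '[[0,-0.002,0,0,0],[0,-0.002,0,0,0],[0,0,0,0,0]]'; python3 ang.py w15
```

```text
t: 17.95
eef_pos: [0.522, 0.0052, 0.2744]
tool_rot: [-0.003, 0.156, 0.988, 0.001]
contact_force: [-24.0, 1.2, 60.6]
gripper_width: 0.003
grasp_force: 30.2
t: 18.28
eef_pos: [0.5257, 0.004, 0.2744]
tool_rot: [-0.009, 0.155, 0.988, 0.002]
contact_force: [-44.1, 6.7, 85.6]
gripper_width: -0.001
grasp_force: 42.8
t: 18.45
eef_pos: [0.5294, 0.0028, 0.2745]
tool_rot: [-0.009, 0.155, 0.988, 0.002]
contact_force: [-34.2, 4.0, 75.0]
gripper_width: 0.002
grasp_force: 37.1
t: 18.7
eef_pos: [0.5384, 0.0004, 0.2708]
tool_rot: [0.0, 0.155, 0.988, 0.0]
contact_force: [-0.6, -1.2, 1.8]
gripper_width: -0.0
grasp_force: 0.0
t 18.7 fit [ 0.5271 -0.3136  0.0798] 30013 tcp fix mm [ 20.7 -27.5 270.8]
flat deg -15.0 cost 0.0005339221673128037 seen 3895
```

```bash
python3 -m pendant '[[0,0,0,-0.008,0],[0,0.008,0,0,0],[0,0.008,0,0,0],[0,0,0,0.004,0],[0,0,0,0.002,0],[0,0,0,0.0015,0],[0,0,0,0,0]]'; python3 -m pendant '[[0,-0.002,0,0,0],[0,-0.002,0,0,0],[0,-0.002,0,0,0],[0,-0.002,0,0,0]]'; python3 ang.py w16;  python3 -m pendant '[[0,-0.002,0,0,0]]'; python3 ang.py w17
```

```text
t: 19.33
eef_pos: [0.522, 0.0052, 0.2745]
tool_rot: [-0.002, 0.156, 0.988, 0.001]
contact_force: [-20.6, 0.9, 54.7]
gripper_width: 0.002
grasp_force: 26.9
t: 19.67
eef_pos: [0.5264, 0.0034, 0.2749]
tool_rot: [-0.008, 0.155, 0.988, 0.002]
contact_force: [-39.7, 3.9, 86.7]
gripper_width: -0.003
grasp_force: 42.6
t 19.6667 fit [ 0.5273 -0.2806  0.08  ] 26376 tcp fix mm [  8.3 -28.4 274.9]
flat deg -1.0 cost 0.0013043407366386788 seen 2618
t: 19.8
eef_pos: [0.5281, 0.0028, 0.2754]
tool_rot: [-0.008, 0.155, 0.988, 0.002]
contact_force: [-43.0, 3.9, 91.1]
gripper_width: 0.004
grasp_force: 45.7
t 19.8 fit [ 0.5278 -0.2775  0.0805] 26189 tcp fix mm [ 10.1 -28.5 275.4]
flat deg 7.0 cost 0.0014178078716669507 seen 2147
```

```bash
python3 -m pendant '[[0,0,0,-0.003,0],[0,0,0,-0.012,0],[0,0,0,0,0],[0,0,0,0,0]]'; python3 ang.py w18
```

```text
t: 20.18
eef_pos: [0.5326, 0.0026, 0.286]
tool_rot: [0.0, 0.155, 0.988, 0.0]
contact_force: [-1.0, 0.3, -0.6]
gripper_width: 0.002
grasp_force: 0.0
t 20.1833 fit [ 0.5271 -0.3141  0.0798] 26152 tcp fix mm [ 14.5 -27.3 286. ]
flat deg -9.0 cost 0.000538209651231349 seen 2862
```

```bash
python3 -m pendant '[[0,0.010,0,0,0],[0,0,0,0.011,0],[0,0,0,0.003,0],[0,0,0,0.001,0],[0,0,0,0,0]]'; python3 -m pendant '[[0,-0.002,0,0,0],[0,-0.002,0,0,0],[0,-0.002,0,0,0],[0,-0.002,0,0,0],[0,-0.002,0,0,0]]'; python3 -m pendant '[[0,0,0,-0.003,0],[0,0,0,-0.012,0],[0,0,0,0,0],[0,0,0,0,0]]'; python3 ang.py w19
```

```text
t: 20.65
eef_pos: [0.5229, 0.0048, 0.2743]
tool_rot: [-0.001, 0.156, 0.988, 0.001]
contact_force: [-18.4, 1.0, 56.2]
gripper_width: 0.0
grasp_force: 28.2
t: 21.07
eef_pos: [0.5284, 0.0026, 0.2748]
tool_rot: [-0.008, 0.155, 0.988, 0.002]
contact_force: [-42.3, 3.9, 92.9]
gripper_width: -0.002
grasp_force: 46.2
t: 21.4
eef_pos: [0.5325, 0.0025, 0.2853]
tool_rot: [-0.0, 0.155, 0.988, 0.0]
contact_force: [-0.1, -0.1, 0.2]
gripper_width: 0.002
grasp_force: 0.0
t 21.4 fit [ 0.5271 -0.3138  0.0799] 26285 tcp fix mm [ 14.5 -27.4 285.3]
flat deg -1.0 cost 0.0005210485739475133 seen 2628
```

```bash
python3 -m pendant '[[0,0,0,-0.04,0],[0,0,0,-0.035,0],[0,0.007,0.021,0,0],[0,0.0075,0.021,0,0],[0,0,0.021,0,0],[0,0,0,0.005,0],[0,0,0,0,0],[0,0,0,0,0]]'; python3 ang.py w20; python3 -m pendant '[[0,0,0,0.007,0],[0,0,0,0.003,0],[0,0,0,0.003,0],[0,0,0,0.003,0],[0,0,0,0,0]]'
```

```text
t: 22.12
eef_pos: [0.5379, 0.0661, 0.3546]
tool_rot: [-0.001, 0.156, 0.988, -0.001]
contact_force: [0.4, -0.6, -0.6]
gripper_width: 0.001
grasp_force: 0.0
t 22.1167 fit [ 0.527  -0.3138  0.0798] 14403 tcp fix mm [ -0.   34.8 354.6]
flat deg -1.0 cost 0.0005037003809862245 seen 1083
t: 22.58
eef_pos: [0.5382, 0.0662, 0.3396]
tool_rot: [-0.0, 0.156, 0.988, -0.0]
contact_force: [-0.6, -0.1, 0.1]
gripper_width: -0.004
grasp_force: 0.0
```

```bash
python3 -m pendant '[[0,0,0,0.002,0],[0,0,0,0,0]]';python3 -m pendant '[[0,0,0,0.001,0],[0,0,0,0,0]]';python3 -m pendant '[[0,0,0,0.001,0],[0,0,0,0,0]]'; python3 -m pendant '[[0,0,0,0.001,0],[0,0,0,0,0]]'
```

```text
t: 22.75
eef_pos: [0.5384, 0.0665, 0.338]
tool_rot: [0.0, 0.155, 0.988, -0.0]
contact_force: [-0.4, -1.2, 0.8]
gripper_width: -0.001
grasp_force: 0.3
t: 22.92
eef_pos: [0.5385, 0.0666, 0.3375]
tool_rot: [0.0, 0.155, 0.988, 0.0]
contact_force: [-0.1, -1.5, 4.6]
gripper_width: -0.001
grasp_force: 2.0
t: 23.08
eef_pos: [0.5385, 0.0665, 0.3372]
tool_rot: [0.0, 0.155, 0.988, 0.0]
contact_force: [-3.5, -1.6, 11.6]
gripper_width: -0.003
grasp_force: 5.8
t: 23.25
eef_pos: [0.5386, 0.0664, 0.3371]
tool_rot: [0.0, 0.156, 0.988, 0.001]
contact_force: [-7.8, -1.5, 19.8]
gripper_width: 0.002
grasp_force: 9.7
```

```bash
python3 -m pendant '[[0,0,0,-0.010,0],[0,0,0,-0.04,0],[0,0.02,-0.03,-0.02,0],[0,0.03,-0.025,0,0],[0,0.03,0,0,0],[0,0,0,0,0],[0,0,0,0,0]]'; python3 ang.py w21
python3 - <<'E'
from cloud import *
P,u,v=cloud("w21");L=loc(P,.5272,.033,-.3135);s=(np.hypot(L[:,0],L[:,1]-.035)<.015)&(L[:,2]>.15);print(s.sum(),np.median(L[s,2]))
E
```

```text
t: 23.83
eef_pos: [0.4443, 0.0392, 0.4055]
tool_rot: [0.0, 0.155, 0.988, 0.001]
contact_force: [0.6, -0.2, 0.1]
gripper_width: 0.003
grasp_force: 0.0
t 23.8333 fit [ 0.5271 -0.3133  0.0798] 5078 tcp fix mm [-80.8 -19.7 405.5]
flat deg -1.0 cost 0.0005773975645640007 seen 735
0 nan
  return _methods._mean(a, axis=axis, dtype=dtype,
  ret = ret.dtype.type(ret / rcount)
```

View pics/w21.png

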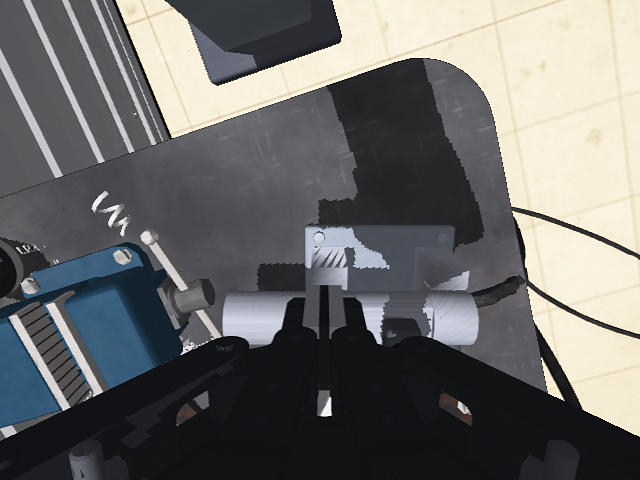

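Run:
```python
from cloud import *
P0=np.load("side_P.npy")
def cl(c):
    M=bot.camera_model(c);p,d=bot.read_camera(c);K=np.array(M["intrinsics"]);R=np.array(M["R"]);t=np.array(M["t"]);v,u=np.nonzero(d>0)
    return (((np.linalg.inv(K)@np.array([u,v,np.ones_like(u)]))*d[v,u]).T-t)@R
for c in ("top","side"):
  for P in (np.load(c+"_P.npy"),cl(c)):
    L=loc(P,.5272,.033,-.3135);s=(np.hypot(L[:,0],L[:,1]-.035)<.016)&(L[:,2]>.15)&(L[:,2]<.19)
    q=(abs(L[:,0])<.012)&(L[:,2]>.09)&(L[:,2]<.11)
    print(c,s.sum(),np.percentile(L[s,2],[50,90]) if s.any() else 0,"shaft y",np.percentile(L[q,1],[.5,99.5]))
```

```text
top 263 [0.17323734 0.17544681] shaft y [-0.42195327  0.10239674]
top 252 [0.16338467 0.16598792] shaft y [-0.42186421  0.10105363]
side 197 [0.17335384 0.17441199] shaft y [-0.32875265  0.10485219]
side 160 [0.16387709 0.16467768] shaft y [-0.33073716  0.10400402]
```

Head down 9.5–9.9 mm, flat about 1° from up, shaft seated and not shifted.

```bash
python3 -c "
from station import bot
print(bot.hand_in())"
```

```text
the job is handed in; nothing more can be done
None
```

I rolled the shaft until its flat is about 1° from straight up, pushed the pin home (about 9.5–9.9 mm travel by the cameras), and handed the job in at about 24 s with the shaft seated in both V-blocks and the robot clear; I did not re-measure the loose things at the end, and no verdict came back.

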